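Roll-test two dowels and scrap the bent one

TASK

One of the two dowels on the steel plate is bent: test them one after the other by rolling each along the plate under closed fingertips pressed lightly on its middle. The straight one rolls level: roll it a good half turn under the fingers and leave it lying on the plate; the bent one soon lifts and pushes back: stop there and lay it in the open scrap box at once, before testing another. Never press a dowel on the plate with more than 12 N, touch down slowly, and leave the other things alone.

Things in the scene. Friction and masses are not known exactly. Their poses are not given: they have to be found in the camera images.
- dowel_a_center (a point): One dowel: light-wood dowel, 12 mm diameter, 160 mm long, 15 g, lying on the plate; straight or bent. The point is its centre, half-way up (6 mm above the plate); x runs along it. The bent dowel, whichever it is, has a slight S bend, 4 mm either way, lying flat at first; rolled either way its middle lifts about 4 mm within a quarter turn
- dowel_b_center (a point): Other dowel: light-wood dowel, 12 mm diameter, 160 mm long, 15 g, lying on the plate; straight or bent. The point is its centre, half-way up (6 mm above the plate); x runs along it. The bent dowel, whichever it is, has a slight S bend, 4 mm either way, lying flat at first; rolled either way its middle lifts about 4 mm within a quarter turn
- plate: flat steel plate, fixed to the bench, 200 mm (x) by 300 mm (y) by 12 mm thick, so its top is 12 mm above the bench. Origin under its centre. The dowels lie roughly along its x and roll along its y. An 8 mm wide strip beyond each short end stands 6 mm above its top. Short strokes under 3 to 6 N roll a dowel; it goes half as far as the fingertips travel
- scrap_box: open black plastic scrap box, fixed, outside 230 mm (x) by 130 mm (y) by 50 mm high, walls and floor 5 mm thick, empty. Origin under its centre. It stands to the left or right of the plate
- case: bystander: closed grey plastic case, 200 x 120 x 55 mm, on the other side of the plate; origin under its centre
- spray_can: bystander: black spray can, 52 mm in diameter, 150 mm high; origin under its centre
- screwdriver: bystander: red-handled screwdriver lying beyond the plate
- steel_block: bystander: 50 mm steel cube; origin under its centre
There are look-alikes about, which are no part of the job. What is shaped like the part that bears dowel_b_center but orange is not meant. What is shaped like the part that bears dowel_a_center but orange is not meant.

How it is judged:
By the outcome, as a careful person would: the job done as asked, in the order asked, and still so for the second after the job is handed in, with the robot touching nothing.
It also fails if it takes over 67 s, if anything falls off the work surface, if the arm or the gripper's body presses on something with over 40 N, if the wrist force passes 120 N, or if a joint passes its speed limit or range.

ROBOT

A 7-joint arm with a two-finger parallel gripper is mounted at the origin on the work surface. World frame = base frame: x ahead of the robot, y to its left, z up, the work surface at z = 0. Lengths are in m, angles in rad, forces in N, time in s.
With the tool pointing down it reaches from about 0.425 to 0.825 m from the base axis. Payload 3.6 kg.
Tool frame: the origin (TCP) lies midway between the tips of the shut fingers; the grasp point (between the pads) lies hold_point_z behind it (hold_point_z is the distance from the TCP to the grasp point, in m); z points along the fingers, y is the direction in which the jaws open and shut (so a half turn about z gives the same grasp; the last joint's range is limited). The gripper opens to 93 mm and grips with 3 to 60 N. Pads are 15 mm wide; open, the fingers measure 128 mm over their backs; the gripper's body (75 mm by 188 mm) begins 65 mm behind the grasp point.
Start: joints at [-1.149, 0.615, -0.013, 1.423, 0.008, 1.103, -0.04], TCP at [0.282, 0.586, 0.182] pointing down, gripper open.
Joint ranges: [-3.12, 3.12], [-0.3, 2.06], [-1.34, 1.32], [0.26, 2.42], [-1.36, 4.5], [0.01, 1.98], [-2.84, 2.84]. Speed limits (rad/s): [2.79, 2.79, 3.14, 3.14, 3.14, 3.14, 3.14].

INTERFACE

Orientations are given as a 3x3 rotation matrix whose columns are the frame's x, y, z axes.
In Python, from cell import * gives the robot as it stands.
- The arm moves only by the tool arm_command, never from a script. Its argument "steps" is a list that holds one entry, the list of rows, each a list of 6 numbers: the shift along the tool's x, y, z normalised to -1 to 1, where 1 is 0.3 m, then the turn, a rotation vector about the tool's x, y, z normalised to -1 to 1, where 1 is 120 degrees. In form: [[[dx, dy, dz, ax, ay, az], ...]]. A call has 1 to 12 rows; each row is the pose to reach, as a shift and turn from the pose commanded when the call began, along the tool's axes at that moment; what a row does not reach only later rows make up. A row lasts 1/10 s, in which the tool goes at most 50 mm and 8.59 degrees, less where a joint would pass 70% of its speed; a pose out of reach is approached as far as the arm can. A call with a number of a shift or a turn outside -1 to 1 is refused whole. A call with a gripper value outside its range is refused whole. "gripper" is the opening, from -1 (shut) to 1 (fully open), so that 0 is half open, set as the call begins (left out, the last holds). The fingers move at their own pace and stop on an object; "squeeze" is the grip in N (left out, the last holds). Time passes only in rows, so rows that repeat a pose let the fingers close. It gives the time, the measured TCP pose, the force and the opening at its end, in the units of the state.
- get_state(): the state, without advancing time (a new reading comes with each control period).
- snapshot(name): name is "scene" or "top" or "wrist"; returns a dict with "image" (420x560x3 uint8, red, green, blue), "vertical_fov" (degrees; the focal length in pixels is half the picture's height over the tangent of half this angle, whatever the lens; pixels are square), "cx", "cy" (the principal point, pixels), "k1" (the pictures are not rectified: a ray, as slopes to the right and down, at radius r is drawn at 1 + k1 r^2 times it, then the intrinsics apply), "extrinsics" (4x4, takes a point from world to camera coordinates); the wrist camera has in their place "hand_eye" (4x4, takes a point from camera to tool coordinates, whose origin is the TCP and whose axes are the flange's). Camera axes: x right, y down, z forward; pixel columns grow to the right and rows downward; lengths in m; the calibration is good to about 2 mm. A picture is of the moment at which its call begins: read the wrist's pose just before it. There is no depth.
- sign_off(): hands the job in, once; it reports no verdict.
The state is a dict: "clock": time; "joint_positions": joint angles; "dq": joint speeds; "joint_efforts": joint torques, N m; "tcp_pos": TCP position; "ee_rot": TCP orientation; "wrist_force": force on the tool from outside, world axes, zero at the start; "torque": the same for the moment, N m; "width": opening from 0.0 (shut) to 1.0 (fully open).
Only numpy, scipy, OpenCV 4.12 (cv2) and the standard library are available. Lean on these libraries where they do the work, as an engineer would, in place of code of your own. Each camera call takes 0.05 s, during which the arm holds its last target. There are 200 camera calls.

## Working session

There is one attempt and no reset: what is moved stays moved. The work goes in short steps, Python scripts to look and compute and a tool call to move; the robot and the scene stay as the last step left them, time stands still between calls to the robot, and variables do not carry over. Pictures are saved under pics/ and viewed, about 8 in all and at most 12, crops included, and the job is handed in when it is done.

Besides the shell and the picture viewer there is one more tool, called after ">>>" as name([rows], argument=value, ...), one row to a line, values as JSON. arm_command: Moves the arm, as the interface text tells. Scaled input: -1 to 1 covers 0.3 m each way for a shift and 120 degrees each way for a turn. Its arguments: {"type":"object","properties":{"steps":{"type":"array"},"gripper":{"type":"number"},"squeeze":{"type":"number"}},"required":["steps"]}

```bash
ls; mkdir -p pics; cat > h.py <<'E'
from cell import *
import numpy as np, cv2
def cam(s,T=None):
    f=210/np.tan(np.radians(s["vertical_fov"])/2); f=s["image"].shape[0]/2/np.tan(np.radians(s["vertical_fov"])/2)
    if "extrinsics" in s: Twc=np.linalg.inv(np.array(s["extrinsics"]))
    else: Twc=T@np.array(s["hand_eye"])
    return f,s["cx"],s["cy"],s["k1"],Twc
def ray(c,px,z):
    f,cx,cy,k,T=c; out=[]
    for u,v in np.atleast_2d(px):
        d=np.array([(u-cx)/f,(v-cy)/f]); p=d.copy()
        for _ in range(20): p=d/(1+k*(p@p))
        w=T[:3,:3]@np.array([p[0],p[1],1]); o=T[:3,3]
        out.append(o+w*(z-o[2])/w[2])
    return np.array(out)
def tcpT():
    s=get_state(); T=np.eye(4); T[:3,:3]=s["ee_rot"]; T[:3,3]=s["tcp_pos"]; return T
def look(n,name,scale=1):
    T=tcpT(); s=snapshot(n); im=np.array(s["image"])
    cv2.imwrite("pics/"+name+".png",im[:,:,::-1]); np.savez("pics/"+name+".npz",im=im)
    return im,cam(s,T)
E
python3 - <<'E'
from h import *
import pickle
st=get_state(); print({k:np.round(v,3) for k,v in st.items()})
a,ca=look("top","top0"); b,cb=look("scene","scene0")
pickle.dump((ca,cb),open("cams.pkl","wb"))
cv2.imwrite("pics/both0.png",cv2.resize(np.vstack([a,b])[:,:,::-1],None,fx=.71,fy=.71))
import cell; print([n for n in dir(cell) if n[0]!='_'])
print(ca,cb)
E
```

```text
pics
{'clock': np.float64(0.0), 'joint_positions': array([-1.149,  0.616, -0.013,  1.425,  0.008,  1.103, -0.04 ]), 'dq': array([ 0.   , -0.001,  0.002,  0.001,  0.001,  0.002,  0.001]), 'joint_efforts': array([ 0.0000e+00, -4.5893e+01,  2.1000e-01, -1.6573e+01, -6.1000e-02,
        2.1000e-02,  0.0000e+00]), 'tcp_pos': array([0.282, 0.585, 0.181]), 'ee_rot': array([[-0.901,  0.434, -0.001],
       [ 0.434,  0.901, -0.002],
       [-0.   , -0.003, -1.   ]]), 'wrist_force': array([-0.802, -1.088,  0.639]), 'torque': array([-0.033,  0.007,  0.006]), 'width': np.float64(0.999)}
['MotionError', 'get_state', 'hold_point_z', 'sign_off', 'snapshot']
(np.float64(528.5971141935589), 280.59423193983906, 206.5150059198314, -0.13687878211546425, array([[-0.0206675 , -0.98783906,  0.15410012,  0.34968679],
       [-0.99975786,  0.01925519, -0.01065195,  0.02021654],
       [ 0.00755519, -0.15428295, -0.98799782,  1.27493883],
       [ 0.        ,  0.        ,  0.        ,  1.        ]])) (np.float64(427.9577534527833), 273.607330981293, 208.77878051676723, 0.002878692035176542, array([[ 0.82553513,  0.39223482, -0.40576297,  0.95875883],
       [ 0.56420127, -0.5570652 ,  0.60938927, -0.61759834],
       [ 0.01298726, -0.73200424, -0.68117628,  0.76588529],
       [ 0.        ,  0.        ,  0.        ,  1.        ]]))
```

View pics/top0.png

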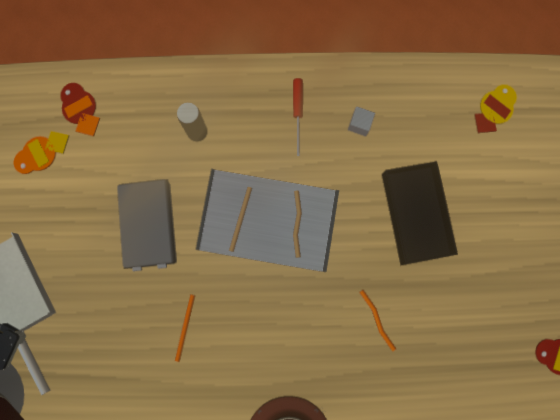

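Top view: plate centred near (268,220). On it lie a straight-looking dowel (240,219) and a wavy-looking one (297,224). The orange look-alikes at (185,327) and (378,320) are off the plate. The scrap box is the open black one at (420,213), on the right, and the case is at (147,223).

```bash
cat > dow.py <<'E'
from h import *
def dowels(im,c,zmid=0.018,roi=None):
    hsv=cv2.cvtColor(im,cv2.COLOR_RGB2HSV)
    m=((hsv[...,1]>70)&(hsv[...,0]<30)&(hsv[...,2]>60)).astype(np.uint8)
    if roi is not None:
        r=np.zeros_like(m); cv2.fillConvexPoly(r,np.int32(roi),1); m&=r
    res=[]
    for k in cv2.findContours(m,cv2.RETR_EXTERNAL,cv2.CHAIN_APPROX_NONE)[0]:
        if cv2.contourArea(k)<100: continue
        z=np.zeros_like(m); cv2.drawContours(z,[k],-1,1,-1)
        v,u=np.nonzero(z)
        P=ray(c,np.c_[u,v],zmid)[:,:2]; mu=P.mean(0)
        d=np.linalg.svd(P-mu,full_matrices=False)[2][0]; d*=np.sign(d[0])
        t=(P-mu)@d; n=(P-mu)@np.array([-d[1],d[0]])
        mid=mu+d*(t.min()+t.max())/2
        bins=np.linspace(t.min(),t.max(),9)
        prof=[n[(t>=a)&(t<=b)].mean()*1e3 for a,b in zip(bins,bins[1:])]
        res.append((mid,np.degrees(np.arctan2(d[1],d[0])),np.ptp(t),np.round(prof,1),(u.mean(),v.mean())))
    return res
E
python3 - <<'E'
from dow import *
import pickle
ca,cb=pickle.load(open("cams.pkl","rb"))
im=np.load("pics/top0.npz")["im"]
print("plate corners",ray(ca,[(213,171),(338,190),(325,270),(198,248)],0.015).round(3))
for r in dowels(im,ca,roi=[(216,176),(331,194),(322,263),(205,244)]): print(r)
print("box top corners",ray(ca,[(383,170),(436,162),(457,254),(402,264)],0.05).round(3))
print("hp",hold_point_z)
g=im[120:300,190:350]; cv2.imwrite("pics/crop1.png",cv2.resize(g[:,:,::-1],None,fx=4,fy=4,interpolation=cv2.INTER_CUBIC)[:600])
E
```

```text
plate corners [[ 0.637  0.17   0.015]
 [ 0.584 -0.134  0.015]
 [ 0.391 -0.096  0.015]
 [ 0.45   0.206  0.015]]
(array([ 0.50330658, -0.03142007]), np.float64(-2.4970118174340867), np.float64(0.15943943798673516), array([-1.9,  0.5,  3.4,  1.1, -1.5, -3.4, -1. ,  2. ]), (np.float64(296.85079365079366), np.float64(223.65079365079364)))
(array([0.52110693, 0.10354942]), np.float64(-16.736881487081078), np.float64(0.15522009449026913), array([-0. , -0. ,  0. , -0.1,  0.2,  0.1,  0.1, -0.2]), (np.float64(240.46127946127947), np.float64(217.3872053872054)))
box top corners [[ 0.624 -0.239  0.05 ]
 [ 0.642 -0.37   0.05 ]
 [ 0.419 -0.407  0.05 ]
 [ 0.4   -0.273  0.05 ]]
hp 0.0188
```

View pics/crop1.png

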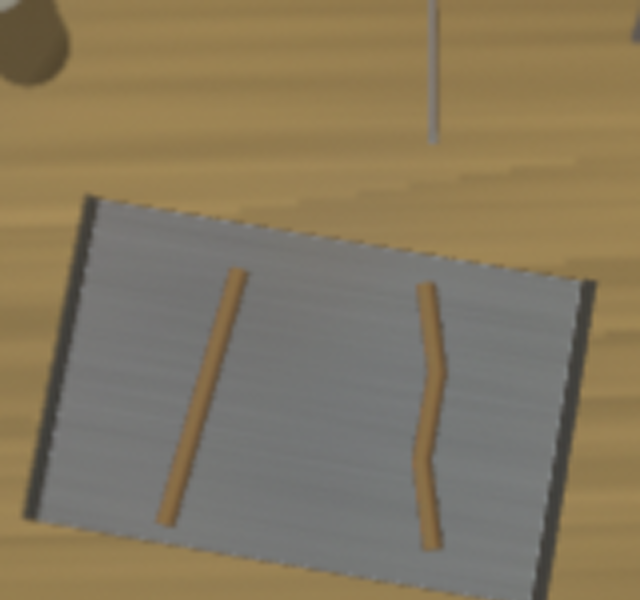

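View pics/scene0.png

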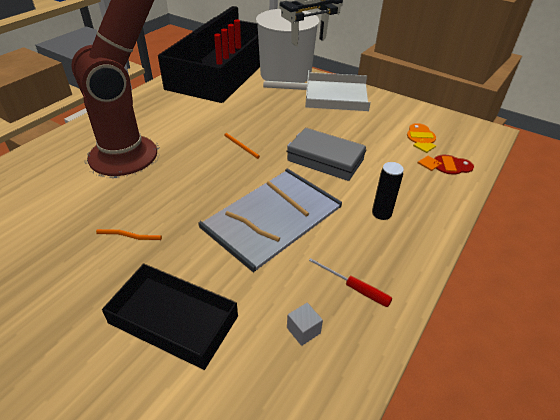

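The crop shows the left plate dowel (crop 205,395) is straight and the right one (430,415) has an S shape. Both are light wood and on the plate, so these are the two meant; the orange pair off the plate is not. The scene view confirms the open box and clear space around the plate. I'll test the straight-looking one first because it is nearer the arm.

>>> arm_command([
  [[-0.707,-0.55,0.1,0,0,0],[-0.707,-0.55,0.1,0,0,0],[-0.707,-0.55,0.1,0,0,0],[-0.707,-0.55,0.1,0,0,0],[-0.707,-0.55,0.1,0,0,0],[-0.707,-0.55,0.1,0,0,0]],
], gripper=-1)

```text
clock: 0.7
tcp_pos: [0.404, 0.3383, 0.1514]
ee_rot: [[-0.898, 0.441, -0.0], [0.441, 0.898, -0.005], [-0.002, -0.004, -1.0]]
wrist_force: [-0.3, 0.3, 0.2]
width: 0.536
```

>>> arm_command([
  [[-0.707,-0.55,0.2,0,0,-0.075],[-0.707,-0.55,0.2,0,0,-0.075],[-0.707,-0.55,0.2,0,0,-0.075],[-0.707,-0.55,0.2,0,0,-0.075],[-0.707,-0.55,0.2,0,0,-0.075],[-0.707,-0.55,0.2,0,0,-0.075],[-0.707,-0.55,0.2,0,0,-0.075],[-0.707,-0.55,0.2,0,0,-0.075],[-0.707,-0.55,0.2,0,0,-0.075]],
])

```text
clock: 1.6
tcp_pos: [0.5203, 0.1064, 0.0922]
ee_rot: [[-0.959, 0.285, -0.0], [0.285, 0.959, 0.001], [0.001, 0.001, -1.0]]
wrist_force: [-0.5, 1.1, 0.3]
width: 0.003
```

```bash
python3 - <<'E'
from dow import *
st=get_state(); print({k:np.round(st[k],4) for k in ("clock","tcp_pos","ee_rot","wrist_force","width","joint_positions")})
im,c=look("wrist","w1"); print(c[4].round(3))
E
```

```text
{'clock': np.float64(1.6), 'tcp_pos': array([0.5203, 0.1064, 0.0922]), 'ee_rot': array([[-9.586e-01,  2.846e-01, -5.000e-04],
       [ 2.846e-01,  9.586e-01,  1.300e-03],
       [ 9.000e-04,  1.100e-03, -1.000e+00]]), 'wrist_force': array([-0.5486,  1.0827,  0.333 ]), 'width': np.float64(0.0029), 'joint_positions': array([-0.2133,  0.5439, -0.0429,  1.8745,  0.0314,  0.7241,  1.0086])}
[[ 0.285  0.93   0.231  0.458]
 [ 0.959 -0.277 -0.067  0.125]
 [ 0.002  0.241 -0.971  0.295]
 [ 0.     0.     0.     1.   ]]
```

View pics/w1.png

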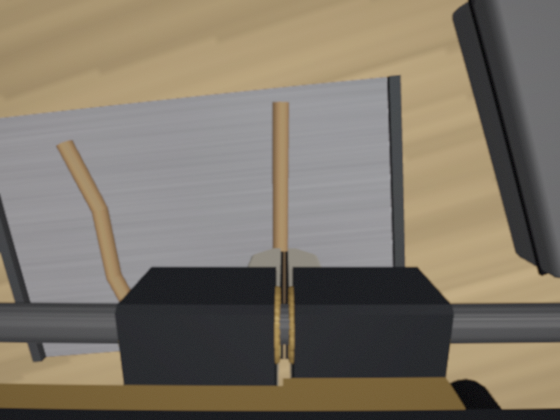

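Wrist view: the straight dowel runs vertically at column ~281, under the grey fingertips (248–320, row 258). The bent one is at (65–125, 140–300). I'll measure the dowel line relative to the TCP.

```bash
python3 - <<'E'
from dow import *
im,c=look("wrist","w1b")
T=tcpT(); R=T[:3,:3]
for p in ray(c,[(281,104),(280.5,150),(280,240)],0.018): print(p.round(4),"tool",((p-T[:3,3])@R).round(4))
for p in ray(c,[(248,258),(320,258),(258,250),(310,250)],T[2,3]): print("tip tool",((p-T[:3,3])@R).round(4))
d=R.T@(np.array([0.5211,0.1035,0.018])-T[:3,3]); print("dowel centre(top cam) tool",d.round(4))
print(get_state()["wrist_force"],c[0])
E
```

```text
[0.446  0.1268 0.018 ] tool [ 0.0771 -0.0017  0.0744]
[0.4768 0.1172 0.018 ] tool [ 0.0449 -0.0022  0.0744]
[0.5423 0.0973 0.018 ] tool [-0.0236 -0.0027  0.0744]
tip tool [-0.0104 -0.0202 -0.    ]
tip tool [-0.0105  0.0208  0.    ]
tip tool [-0.0056 -0.0144 -0.    ]
tip tool [-0.0056  0.015   0.    ]
dowel centre(top cam) tool [-0.0015 -0.0027  0.0744]
[ 0.17677876  0.03109858 -0.32755236] 377.46703326600687
```

>>> arm_command([
  [[-0.005,-0.045,0.08,0,0,0],[-0.005,-0.045,0.14,0,0,0],[-0.005,-0.045,0.18,0,0,0],[-0.005,-0.045,0.2,0,0,0],[-0.005,-0.045,0.207,0,0,0],[-0.005,-0.045,0.207,0,0,0],[-0.005,-0.045,0.207,0,0,0]],
])

```text
clock: 2.4
tcp_pos: [0.5192, 0.0913, 0.0307]
ee_rot: [[-0.958, 0.287, 0.001], [0.287, 0.958, 0.0], [-0.001, 0.001, -1.0]]
wrist_force: [0.2, -0.2, 0.0]
width: 0.007
```

>>> arm_command([
  [[0,0,0.003,0,0,0],[0,0,0.006,0,0,0],[0,0,0.009,0,0,0],[0,0,0.012,0,0,0],[0,0,0.012,0,0,0]],
])

```text
clock: 2.9
tcp_pos: [0.5185, 0.0909, 0.0263]
ee_rot: [[-0.958, 0.288, -0.0], [0.288, 0.958, -0.0], [0.0, -0.0, -1.0]]
wrist_force: [-0.0, 0.1, 0.3]
width: 0.005
```

>>> arm_command([
  [[0,0.007,0.002,0,0,0],[0,0.007,0.004,0,0,0],[0,0.007,0.006,0,0,0],[0,0.007,0.007,0,0,0],[0,0.007,0.007,0,0,0]],
])

```text
clock: 3.4
tcp_pos: [0.5191, 0.0928, 0.0243]
ee_rot: [[-0.958, 0.288, -0.0], [0.288, 0.958, -0.0], [0.0, -0.0, -1.0]]
wrist_force: [1.1, 0.4, 0.2]
width: 0.003
```

>>> arm_command([
  [[0,0,0.001,0,0,0],[0,0,0.002,0,0,0],[0,0,0.002,0,0,0]],
])

```text
clock: 3.7
tcp_pos: [0.5191, 0.0929, 0.0237]
ee_rot: [[-0.958, 0.288, -0.0], [0.288, 0.958, -0.0], [0.0, -0.0, -1.0]]
wrist_force: [0.1, -0.1, 0.3]
width: 0.0
```

>>> arm_command([
  [[0,0,0.001,0,0,0],[0,0,0.002,0,0,0],[0,0,0.002,0,0,0]],
])

```text
clock: 4.0
tcp_pos: [0.5191, 0.0929, 0.0231]
ee_rot: [[-0.958, 0.288, -0.0], [0.288, 0.958, -0.0], [0.0, -0.0, -1.0]]
wrist_force: [-0.2, -0.2, 0.7]
width: 0.008
```

>>> arm_command([
  [[0,0,0.001,0,0,0],[0,0,0.002,0,0,0],[0,0,0.002,0,0,0]],
])

```text
clock: 4.3
tcp_pos: [0.5191, 0.0929, 0.0225]
ee_rot: [[-0.958, 0.288, -0.0], [0.288, 0.958, -0.0], [0.0, -0.0, -1.0]]
wrist_force: [-0.3, 0.7, 0.5]
width: 0.006
```

>>> arm_command([
  [[0,0,0.001,0,0,0],[0,0,0.002,0,0,0],[0,0,0.002,0,0,0]],
])

```text
clock: 4.6
tcp_pos: [0.5192, 0.0929, 0.0219]
ee_rot: [[-0.958, 0.288, -0.0], [0.288, 0.958, -0.0], [0.0, -0.0, -1.0]]
wrist_force: [-0.7, 0.2, -0.4]
width: 0.007
```

```bash
python3 - <<'E'
from dow import *
fs=[]; 
T=tcpT(); R=T[:3,:3]
im,c=look("wrist","w2"); im2,c2=look("scene","s2")
for k in range(3): fs.append(get_state()["wrist_force"]); snapshot("top")
print(np.mean(fs,0),T[:3,3])
pt=np.linalg.inv(c2[4])@np.r_[T[:3,3],1]; u=c2[0]*pt[0]/pt[2]+c2[1]; v=c2[0]*pt[1]/pt[2]+c2[2]; print(u,v)
u,v=int(u),int(v)
g=cv2.resize(im2[v-40:v+40,u-50:u+50],(560,448),interpolation=cv2.INTER_CUBIC)
cv2.imwrite("pics/c2.png",np.hstack([g[:420,:400],im[:,80:480]])[:,:,::-1])
E
```

```text
[-0.2265289   0.27237508  0.00833403] [0.51916256 0.09289357 0.02190796]
284.4375949385995 199.73798375201267
```

View pics/c2.png

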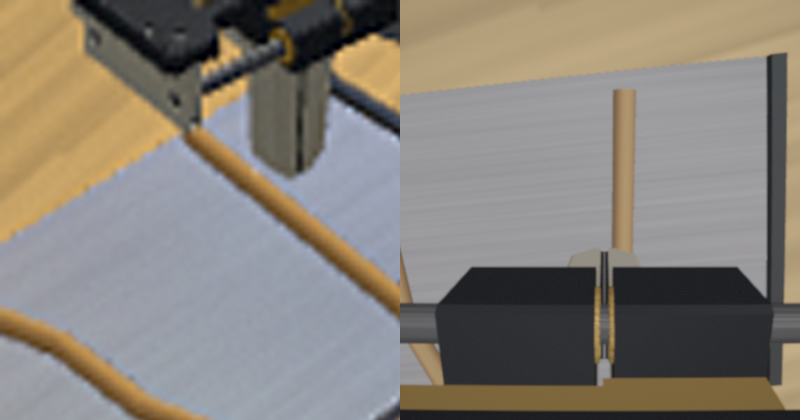

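Left, the scene crop shows the fingertips beside the dowel with nothing touching. Right, the wrist view shows the dowel (column 625) about 11 mm ahead of the tip centre (604), past the flat of the tip. I'll lift, centre better and use shorter strokes.

>>> arm_command([
  [[0,0,-0.008,0,0,0],[0,0,-0.013,0,0,0],[0,0.01,-0.013,0,0,0],[0,0.02,-0.013,0,0,0],[0,0.02,-0.012,0,0,0],[0,0.02,-0.01,0,0,0],[0,0.02,-0.008,0,0,0],[0,0.02,-0.007,0,0,0],[0,0.02,-0.007,0,0,0]],
])

```text
clock: 5.75
tcp_pos: [0.5208, 0.0985, 0.024]
ee_rot: [[-0.958, 0.288, -0.0], [0.288, 0.958, -0.0], [0.0, -0.0, -1.0]]
wrist_force: [-0.2, -0.3, 0.1]
width: 0.004
```

>>> arm_command([
  [[0,0,0.001,0,0,0],[0,0,0.002,0,0,0],[0,0,0.002,0,0,0]],
])

```text
clock: 6.05
tcp_pos: [0.5209, 0.0986, 0.0234]
ee_rot: [[-0.958, 0.288, -0.0], [0.288, 0.958, -0.0], [0.0, -0.0, -1.0]]
wrist_force: [-0.1, -1.2, 0.8]
width: 0.004
```

>>> arm_command([
  [[0,0,0.001,0,0,0],[0,0,0.002,0,0,0],[0,0,0.002,0,0,0]],
])

```text
clock: 6.35
tcp_pos: [0.5209, 0.0986, 0.0228]
ee_rot: [[-0.958, 0.288, -0.0], [0.288, 0.958, -0.0], [0.0, -0.0, -1.0]]
wrist_force: [-0.5, 0.2, -0.4]
width: 0.005
```

>>> arm_command([
  [[0,0,0.001,0,0,0],[0,0,0.002,0,0,0],[0,0,0.002,0,0,0]],
])

```text
clock: 6.65
tcp_pos: [0.5209, 0.0986, 0.0222]
ee_rot: [[-0.958, 0.288, -0.0], [0.288, 0.958, -0.0], [0.0, -0.0, -1.0]]
wrist_force: [-0.0, 0.9, 0.3]
width: 0.005
```

>>> arm_command([
  [[0,0,0.001,0,0,0],[0,0,0.002,0,0,0],[0,0,0.002,0,0,0]],
])

```text
clock: 6.95
tcp_pos: [0.5209, 0.0986, 0.0216]
ee_rot: [[-0.958, 0.288, -0.0], [0.288, 0.958, -0.0], [0.0, -0.0, -1.0]]
wrist_force: [-0.5, 0.2, 0.0]
width: 0.008
```

```bash
python3 - <<'E'
from dow import *
T=tcpT(); R=T[:3,:3]
im,c=look("wrist","w3")
for row in (120,180,240):
    hsv=cv2.cvtColor(im[row:row+1],cv2.COLOR_RGB2HSV)[0]
    k=np.nonzero((hsv[:,1]>70)&(hsv[:,0]<30))[0]; k=k[(k>230)&(k<420)]
    print(row,k.min(),k.max(),len(k)); 
    p=ray(c,[(k.mean(),row)],0.018)[0]; print(((p-T[:3,3])@R).round(4))
cv2.imwrite("pics/w3c.png",cv2.resize(im[200:300,200:360,::-1],None,fx=4,fy=4,interpolation=cv2.INTER_CUBIC))
E
```

```text
120 283 302 20
[0.0658 0.0047 0.0036]
180 283 302 20
[0.0336 0.0049 0.0036]
240 282 301 20
[-0.001   0.0045  0.0036]
```

View pics/w3c.png

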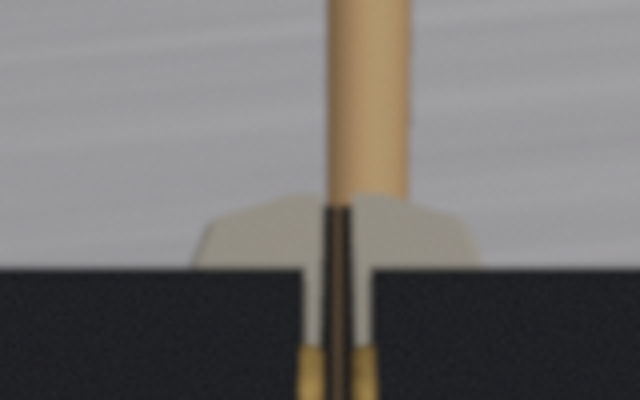

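The crop shows the dowel (crop x 330–410) well under the right fingertip, so the spot is right and contact just hasn't happened yet. I'll continue down slowly.

>>> arm_command([
  [[0,0,0.001,0,0,0],[0,0,0.002,0,0,0],[0,0,0.002,0,0,0]],
])

```text
clock: 7.3
tcp_pos: [0.5209, 0.0987, 0.021]
ee_rot: [[-0.958, 0.288, -0.0], [0.288, 0.958, -0.0], [0.0, -0.0, -1.0]]
wrist_force: [-0.9, -0.8, 0.1]
width: 0.006
```

>>> arm_command([
  [[0,0,0.001,0,0,0],[0,0,0.002,0,0,0],[0,0,0.002,0,0,0]],
])

```text
clock: 7.6
tcp_pos: [0.5208, 0.0986, 0.0204]
ee_rot: [[-0.958, 0.288, -0.0], [0.288, 0.958, -0.0], [0.0, -0.0, -1.0]]
wrist_force: [0.7, -0.5, -0.4]
width: 0.003
```

>>> arm_command([
  [[0,0,0.001,0,0,0],[0,0,0.002,0,0,0],[0,0,0.002,0,0,0]],
])

```text
clock: 7.9
tcp_pos: [0.5208, 0.0986, 0.0198]
ee_rot: [[-0.958, 0.288, -0.0], [0.288, 0.958, -0.0], [0.0, -0.0, -1.0]]
wrist_force: [0.7, 0.3, -0.2]
width: 0.004
```

>>> arm_command([
  [[0,0,0.001,0,0,0],[0,0,0.002,0,0,0],[0,0,0.002,0,0,0]],
])

```text
clock: 8.2
tcp_pos: [0.5209, 0.0987, 0.0192]
ee_rot: [[-0.958, 0.287, -0.0], [0.287, 0.958, -0.0], [0.0, -0.0, -1.0]]
wrist_force: [0.4, -0.9, -1.0]
width: 0.007
```

```bash
python3 - <<'E'
from dow import *
import pickle
T=tcpT(); R=T[:3,:3]
def proj(c,p):
    q=np.linalg.inv(c[4])@np.r_[p,1]; s=q[:2]/q[2]; s=s*(1+c[3]*(s@s)); return s*c[0]+np.array(c[1:3])
im,c=look("scene","s4"); p=proj(c,T[:3,3]); print("tcp in scene",p)
iw,cw=look("wrist","w4"); print("tcp in wrist",proj(cw,T[:3,3]), proj(cw,T[:3,3]+[0,0,.02]))
print("plate/dowel checks: dowel centre",proj(c,[0.521,.1036,.018]), "scene hold +z 10,20,30mm",[proj(c,T[:3,3]+[0,0,h]).round(1) for h in (.01,.02,.03)])
print("plate corners",[proj(c,q).round(1) for q in ([.637,.17,.015],[.584,-.134,.015],[.391,-.096,.015])])
x0,y0=235,150
cv2.imwrite("pics/s4c.png",cv2.resize(im[y0:y0+75,x0:x0+100,::-1],None,fx=8,fy=8,interpolation=cv2.INTER_CUBIC))
print(get_state()["wrist_force"])
E
```

```text
tcp in scene [286.15293108 199.56112573]
tcp in wrist [283.67415679 240.23420705] [283.67191001 252.23797776]
plate/dowel checks: dowel centre [287.208159   198.90048902] scene hold +z 10,20,30mm [array([286.3, 196.7]), array([286.4, 193.8]), array([286.5, 190.9])]
plate corners [array([338.1, 202.9]), array([252.9, 268.3]), array([199.2, 223.5])]
[ 0.16664805 -0.85425143 -0.82670867]
```

View pics/s4c.png

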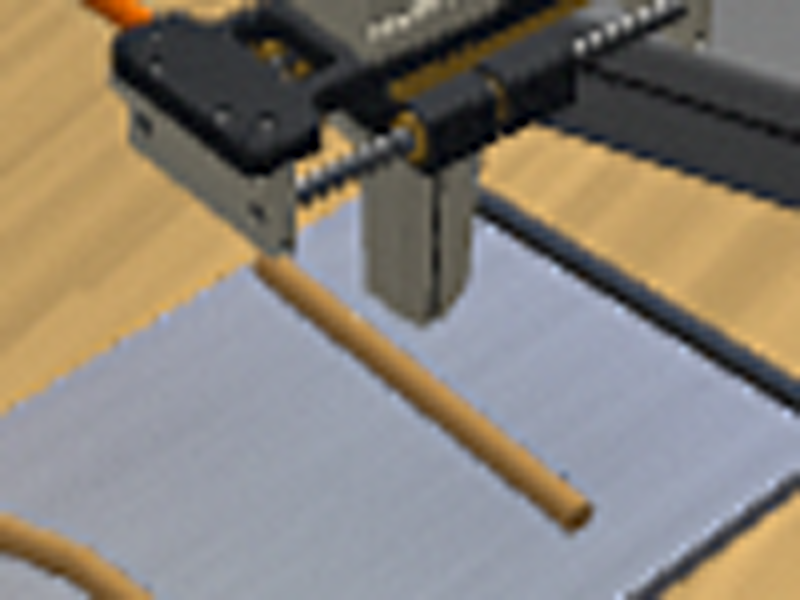

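The tip sits at crop (425,325), i.e. pixel (288,191), while the reported TCP projects to (286,199.6), right on the dowel line. So the real fingertips are well above the reported TCP, roughly 30 mm. I'll keep descending in guarded steps, watching force and images rather than the reported z.

>>> arm_command([
  [[0,0,0.005,0,0,0],[0,0,0.01,0,0,0],[0,0,0.015,0,0,0],[0,0,0.02,0,0,0],[0,0,0.02,0,0,0]],
])

```text
clock: 8.8
tcp_pos: [0.5207, 0.0986, 0.013]
ee_rot: [[-0.958, 0.288, -0.001], [0.288, 0.958, -0.0], [0.001, -0.0, -1.0]]
wrist_force: [0.6, 0.9, 0.2]
width: 0.008
```

```bash
python3 - <<'E'
from dow import *
T=tcpT(); R=T[:3,:3]
im,c=look("scene","s5"); iw,cw=look("wrist","w5"); w1=np.load("pics/w1.npz")["im"]
x0,y0=235,150
A=cv2.resize(im[y0:y0+75,x0:x0+75],(400,400),interpolation=cv2.INTER_CUBIC)
B=iw[:400,80:480]
cv2.imwrite("pics/c5.png",np.hstack([A,B])[:,:,::-1])
print(T[:3,3],get_state()["wrist_force"])
# dowel end / width, wrist
for n in ("w1","w2","w3","w4","w5"):
    g=np.load(f"pics/{n}.npz")["im"]; h=cv2.cvtColor(g,cv2.COLOR_RGB2HSV); m=(h[...,1]>70)&(h[...,0]<30)
    col=m[:240,270:310]; r=np.nonzero(m[:240,290 if n!="w1" else 281])[0]; 
    s=[np.count_nonzero(m[rr,260:340]) for rr in (130,150,200)]
    print(n,"widths",s)
E
```

```text
[0.52068841 0.09859473 0.01296842] [-0.95851367  0.10055596  0.41292274]
w1 widths [np.int64(15), np.int64(15), np.int64(15)]
w2 widths [np.int64(20), np.int64(20), np.int64(20)]
w3 widths [np.int64(20), np.int64(20), np.int64(19)]
w4 widths [np.int64(20), np.int64(20), np.int64(19)]
w5 widths [np.int64(21), np.int64(21), np.int64(20)]
```

View pics/c5.png

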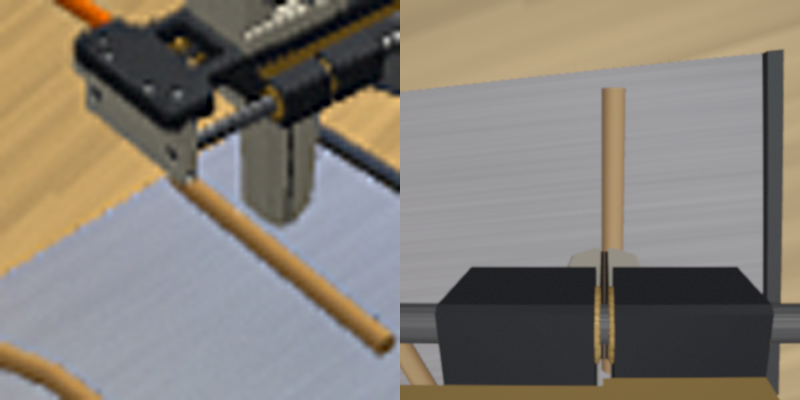

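Left: tip bottom at crop (285,228), still clearly above the dowel. Right: the dowel (column 613) is under the right finger. The gap is still about 25–30 mm, so I'll go 12 mm down at 10 mm/s in guarded calls.

>>> arm_command([
  [[0,0,0.004,0,0,0],[0,0,0.008,0,0,0],[0,0,0.012,0,0,0],[0,0,0.016,0,0,0],[0,0,0.02,0,0,0]],
])

```text
clock: 9.4
tcp_pos: [0.5209, 0.0986, 0.0071]
ee_rot: [[-0.958, 0.287, -0.0], [0.287, 0.958, -0.0], [0.0, -0.0, -1.0]]
wrist_force: [0.4, 0.7, 0.1]
width: 0.007
```

>>> arm_command([
  [[0,0,0.004,0,0,0],[0,0,0.008,0,0,0],[0,0,0.012,0,0,0],[0,0,0.016,0,0,0],[0,0,0.02,0,0,0],[0,0,0.02,0,0,0]],
])

```text
clock: 10.0
tcp_pos: [0.5208, 0.0986, 0.0011]
ee_rot: [[-0.958, 0.288, -0.0], [0.288, 0.958, -0.0], [0.0, -0.0, -1.0]]
wrist_force: [0.4, -0.1, -0.6]
width: 0.004
```

```bash
python3 - <<'E'
from dow import *
T=tcpT(); R=T[:3,:3]
im,c=look("scene","s6"); iw,cw=look("wrist","w6")
print(T[:3,3],get_state()["wrist_force"])
# tip bottom row in scene by grey-ish (low sat) vs bluish plate along column 288
for n in ("s4","s5","s6"):
    g=np.load(f"pics/{n}.npz")["im"].astype(int)
    print(n,[(v,tuple(g[v,287])) for v in range(184,204)])
E
```

```text
[0.52076207 0.09860527 0.00106562] [ 0.10421444 -0.11908324  0.54274265]
s4 [(184, (np.int64(99), np.int64(96), np.int64(85))), (185, (np.int64(98), np.int64(94), np.int64(83))), (186, (np.int64(99), np.int64(96), np.int64(84))), (187, (np.int64(100), np.int64(96), np.int64(85))), (188, (np.int64(101), np.int64(96), np.int64(85))), (189, (np.int64(94), np.int64(89), np.int64(75))), (190, (np.int64(102), np.int64(101), np.int64(94))), (191, (np.int64(149), np.int64(153), np.int64(168))), (192, (np.int64(158), np.int64(166), np.int64(184))), (193, (np.int64(157), np.int64(167), np.int64(186))), (194, (np.int64(152), np.int64(162), np.int64(186))), (195, (np.int64(165), np.int64(151), np.int64(144))), (196, (np.int64(184), np.int64(147), np.int64(92))), (197, (np.int64(176), np.int64(132), np.int64(71))), (198, (np.int64(148), np.int64(111), np.int64(62))), (199, (np.int64(120), np.int64(89), np.int64(47))), (200, (np.int64(102), np.int64(73), np.int64(39))), (201, (np.int64(102), np.int64(96), np.int64(94))), (202, (np.int64(145), np.int64(154), np.int64(171))), (203, (np.int64(156), n
[... 1432 characters left out ...]
8), np.int64(87))), (191, (np.int64(102), np.int64(98), np.int64(87))), (192, (np.int64(101), np.int64(98), np.int64(87))), (193, (np.int64(103), np.int64(97), np.int64(87))), (194, (np.int64(95), np.int64(94), np.int64(83))), (195, (np.int64(87), np.int64(88), np.int64(80))), (196, (np.int64(153), np.int64(126), np.int64(82))), (197, (np.int64(173), np.int64(132), np.int64(73))), (198, (np.int64(149), np.int64(110), np.int64(62))), (199, (np.int64(121), np.int64(88), np.int64(47))), (200, (np.int64(101), np.int64(73), np.int64(39))), (201, (np.int64(102), np.int64(96), np.int64(95))), (202, (np.int64(149), np.int64(156), np.int64(173))), (203, (np.int64(158), np.int64(167), np.int64(184)))]
```

>>> arm_command([
  [[0,0,0.004,0,0,0],[0,0,0.008,0,0,0],[0,0,0.012,0,0,0],[0,0,0.012,0,0,0]],
])

```text
clock: 10.5
tcp_pos: [0.5208, 0.0986, -0.0025]
ee_rot: [[-0.958, 0.288, -0.0], [0.288, 0.958, -0.0], [0.0, -0.0, -1.0]]
wrist_force: [-0.4, 0.2, 0.6]
width: 0.004
```

>>> arm_command([
  [[0,0,0.003,0,0,0],[0,0,0.006,0,0,0],[0,0,0.009,0,0,0],[0,0,0.009,0,0,0]],
])

```text
clock: 10.9
tcp_pos: [0.5208, 0.0986, -0.0052]
ee_rot: [[-0.958, 0.288, -0.0], [0.288, 0.958, -0.0], [0.0, -0.0, -1.0]]
wrist_force: [-0.4, -0.2, -0.4]
width: 0.004
```

>>> arm_command([
  [[0,0,0.002,0,0,0],[0,0,0.004,0,0,0],[0,0,0.004,0,0,0]],
])

```text
clock: 11.2
tcp_pos: [0.5208, 0.0986, -0.0063]
ee_rot: [[-0.958, 0.288, -0.0], [0.288, 0.958, -0.0], [0.0, -0.0, -1.0]]
wrist_force: [-0.5, 0.4, -1.1]
width: 0.008
```

>>> arm_command([
  [[0,0,0.002,0,0,0],[0,0,0.004,0,0,0],[0,0,0.004,0,0,0]],
])

```text
clock: 11.5
tcp_pos: [0.5208, 0.0986, -0.0075]
ee_rot: [[-0.958, 0.288, -0.0], [0.288, 0.958, -0.0], [0.0, -0.0, -1.0]]
wrist_force: [-0.2, 0.2, -0.6]
width: 0.005
```

```bash
python3 - <<'E'
from dow import *
T=tcpT(); R=T[:3,:3]
im,c=look("scene","s7"); iw,cw=look("wrist","w7")
print(T[:3,3],get_state()["wrist_force"])
g=im.astype(int); print([(v,g[v,287].tolist(),g[v,290].tolist()) for v in range(193,204)])
x0,y0=255,165
A=cv2.resize(im[y0:y0+50,x0:x0+60],(600,500),interpolation=cv2.INTER_CUBIC)
cv2.imwrite("pics/c7.png",A[:,:,::-1])
E
```

```text
[ 0.52082583  0.0986239  -0.00754337] [ 1.09900109 -0.76322312  0.07797193]
[(193, [104, 98, 88], [97, 94, 84]), (194, [102, 99, 87], [95, 91, 79]), (195, [103, 99, 87], [92, 88, 76]), (196, [98, 95, 87], [101, 99, 94]), (197, [93, 94, 87], [140, 139, 146]), (198, [112, 97, 78], [194, 155, 107]), (199, [118, 90, 52], [190, 141, 74]), (200, [103, 73, 38], [161, 122, 69]), (201, [103, 97, 97], [130, 99, 57]), (202, [147, 154, 172], [112, 79, 41]), (203, [158, 166, 184], [103, 85, 71])]
```

View pics/c7.png

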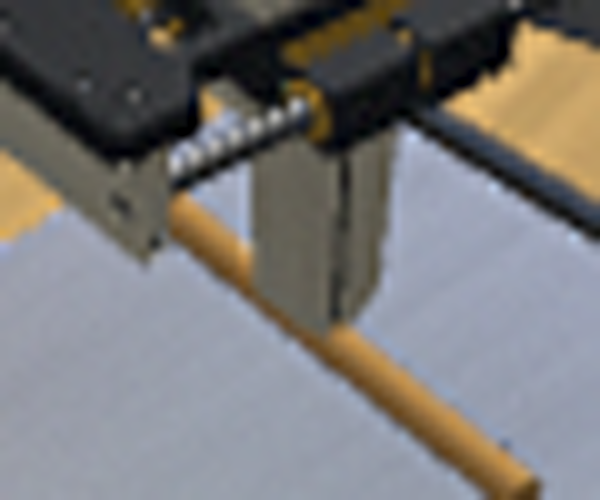

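The crop shows the tip bottom at (330,330), now overlapping the dowel in the image and close above it. I'll go on in small steps.

>>> arm_command([
  [[0,0,0.002,0,0,0],[0,0,0.004,0,0,0],[0,0,0.004,0,0,0]],
])

```text
clock: 11.9
tcp_pos: [0.5208, 0.0986, -0.0088]
ee_rot: [[-0.958, 0.288, -0.0], [0.288, 0.958, -0.0], [0.0, -0.0, -1.0]]
wrist_force: [0.3, -0.3, 0.3]
width: 0.002
```

>>> arm_command([
  [[0,0,0.002,0,0,0],[0,0,0.004,0,0,0],[0,0,0.004,0,0,0]],
])

```text
clock: 12.2
tcp_pos: [0.5208, 0.0986, -0.0099]
ee_rot: [[-0.958, 0.288, -0.0], [0.288, 0.958, -0.0], [0.0, -0.0, -1.0]]
wrist_force: [0.3, -0.7, 0.9]
width: 0.007
```

>>> arm_command([
  [[0,0,0.002,0,0,0],[0,0,0.003,0,0,0],[0,0,0.003,0,0,0]],
])

```text
clock: 12.5
tcp_pos: [0.5208, 0.0986, -0.0108]
ee_rot: [[-0.958, 0.288, -0.0], [0.288, 0.958, -0.0], [0.0, -0.0, -1.0]]
wrist_force: [1.2, -0.0, 0.2]
width: 0.004
```

>>> arm_command([
  [[0,0,0.002,0,0,0],[0,0,0.003,0,0,0],[0,0,0.003,0,0,0]],
])

```text
clock: 12.8
tcp_pos: [0.5208, 0.0986, -0.0117]
ee_rot: [[-0.958, 0.288, -0.0], [0.288, 0.958, -0.0], [0.0, -0.0, -1.0]]
wrist_force: [-0.3, -0.4, -0.6]
width: 0.004
```

>>> arm_command([
  [[0,0,0.002,0,0,0],[0,0,0.003,0,0,0],[0,0,0.003,0,0,0]],
])

```text
clock: 13.1
tcp_pos: [0.521, 0.0988, -0.0122]
ee_rot: [[-0.958, 0.287, 0.0], [0.287, 0.958, 0.0], [-0.0, 0.0, -1.0]]
wrist_force: [-1.5, -0.4, 3.6]
width: 0.006
```

>>> arm_command([
  [[0,0,0.002,0,0,0],[0,0,0.003,0,0,0],[0,0,0.003,0,0,0]],
])

```text
clock: 13.4
tcp_pos: [0.5211, 0.0989, -0.0124]
ee_rot: [[-0.958, 0.287, 0.001], [0.287, 0.958, 0.0], [-0.001, 0.001, -1.0]]
wrist_force: [-1.3, 0.7, 8.6]
width: 0.011
```

```bash
python3 - <<'E'
from dow import *
T=tcpT()
im,c=look("scene","s8")
g=im.astype(int); print(T[:3,3],[(v,g[v,287].tolist(),g[v,290].tolist()) for v in range(195,204)])
E
```

```text
[ 0.52111994  0.09891741 -0.01235496] [(195, [102, 98, 88], [95, 92, 81]), (196, [102, 99, 87], [95, 93, 80]), (197, [101, 98, 89], [93, 89, 79]), (198, [99, 96, 86], [129, 112, 82]), (199, [95, 94, 84], [180, 136, 78]), (200, [95, 73, 47], [165, 123, 69]), (201, [125, 125, 131], [131, 98, 55]), (202, [154, 163, 181], [110, 81, 43]), (203, [159, 166, 182], [103, 88, 73])]
```

Contact: 3.6 N, then 8.6 N, at reported z ≈ -0.012, so stiffness is about 5.6 N per mm of command. I'll ease off to ~4 N and roll.

>>> arm_command([
  [[0,0,-0.0025,0,0,0],[0,0,-0.0025,0,0,0]],
])

```text
clock: 13.65
tcp_pos: [0.5211, 0.0989, -0.0123]
ee_rot: [[-0.958, 0.287, 0.0], [0.287, 0.958, 0.0], [-0.0, 0.0, -1.0]]
wrist_force: [-1.4, 0.3, 5.6]
width: 0.006
```

>>> arm_command([
  [[0,0.006,0,0,0,0],[0,0.012,0,0,0,0],[0,0.018,0,0,0,0],[0,0.024,0,0,0,0],[0,0.03,0,0,0,0]],
])

```text
clock: 14.15
tcp_pos: [0.5236, 0.1073, -0.0123]
ee_rot: [[-0.958, 0.288, 0.0], [0.288, 0.958, 0.0], [-0.0, 0.0, -1.0]]
wrist_force: [-1.3, 0.0, 5.4]
width: 0.007
```

Level and steady. I'll continue the stroke.

>>> arm_command([
  [[0,0.006,0,0,0,0],[0,0.012,0,0,0,0],[0,0.018,0,0,0,0],[0,0.024,0,0,0,0],[0,0.03,0,0,0,0]],
])

```text
clock: 14.65
tcp_pos: [0.5263, 0.1159, -0.0123]
ee_rot: [[-0.958, 0.288, 0.0], [0.288, 0.958, -0.0], [-0.0, 0.0, -1.0]]
wrist_force: [-1.1, -0.1, 4.9]
width: 0.004
```

```bash
cat > rel.py <<'E'
from dow import *
def rel(name):
    T=tcpT(); R=T[:3,:3].copy(); P=T.copy(); P[2,3]+=0.036
    iw,_=look("wrist",name); s=snapshot("wrist"); c=cam(s,P)
    h=cv2.cvtColor(iw,cv2.COLOR_RGB2HSV); m=(h[...,1]>70)&(h[...,0]<30)
    for row in (130,180,230):
        k=np.nonzero(m[row])[0]; k=k[(k>180)&(k<390)]
        if len(k): print(row,k.min(),k.max(),len(k),((ray(c,[(k.mean(),row)],.018)[0]-P[:3,3])@R).round(4))
    f=get_state(); print(f["clock"],f["tcp_pos"].round(4),f["wrist_force"].round(2))
E
python3 -c "
from rel import *
rel('w9')"
```

```text
130 262 286 25 [ 0.0605 -0.0052  0.0057]
180 262 286 25 [ 0.0333 -0.0054  0.0057]
230 263 285 23 [ 0.0043 -0.0055  0.0057]
14.75 [ 0.5265  0.1165 -0.0123] [-0.62  1.    5.32]
```

>>> arm_command([
  [[0,0.007,0,0,0,0],[0,0.013,0,0,0,0],[0,0.013,0,0,0,0],[0,0.013,-0.003,0,0,0],[0,0.013,-0.007,0,0,0],[0,0.013,-0.02,0,0,0],[0,0.013,-0.03,0,0,0]],
])

```text
clock: 15.45
tcp_pos: [0.527, 0.1194, -0.0036]
ee_rot: [[-0.958, 0.288, -0.001], [0.288, 0.958, -0.0], [0.0, -0.0, -1.0]]
wrist_force: [0.5, 0.1, -0.5]
width: 0.006
```

```bash
python3 -c "
from rel import *
rel('w10')"
```

```text
130 260 283 24 [ 0.0603 -0.0068  0.0144]
180 261 282 22 [ 0.032  -0.007   0.0144]
230 261 282 22 [ 0.0018 -0.0073  0.0144]
15.55 [ 0.5275  0.1195 -0.0033] [-0.11 -0.26  0.18]
```

>>> arm_command([
  [[0,-0.03,0,0,0,0],[0,-0.057,0,0,0,0],[0,-0.057,0.008,0,0,0],[0,-0.057,0.016,0,0,0],[0,-0.057,0.022,0,0,0],[0,-0.057,0.0245,0,0,0],[0,-0.057,0.026,0,0,0],[0,-0.057,0.0275,0,0,0],[0,-0.057,0.0285,0,0,0],[0,-0.057,0.029,0,0,0],[0,-0.057,0.029,0,0,0]],
])

```text
clock: 16.65
tcp_pos: [0.5223, 0.1032, -0.0124]
ee_rot: [[-0.958, 0.288, 0.0], [0.288, 0.958, -0.0], [-0.0, -0.0, -1.0]]
wrist_force: [-0.3, -0.0, 0.4]
width: 0.006
```

>>> arm_command([
  [[0,0,-0.01,0,0,0],[0,0.01,-0.014,0,0,0],[0,0.012,-0.01,0,0,0],[0,0.012,-0.006,0,0,0],[0,0.012,-0.0035,0,0,0],[0,0.012,-0.002,0,0,0],[0,0.012,-0.001,0,0,0],[0,0.012,0,0,0,0],[0,0.012,0,0,0,0]],
])

```text
clock: 17.55
tcp_pos: [0.5233, 0.1066, -0.0124]
ee_rot: [[-0.958, 0.288, -0.0], [0.288, 0.958, -0.0], [0.0, -0.0, -1.0]]
wrist_force: [1.0, 0.8, -0.8]
width: 0.001
```

```bash
python3 -c "
from rel import *
rel('w11')"
```

```text
130 289 312 24 [0.0605 0.0091 0.0056]
180 288 311 24 [0.0333 0.0088 0.0056]
230 288 310 23 [0.0044 0.0088 0.0056]
17.65 [ 0.5233  0.1067 -0.0124] [ 0.33  0.32 -0.67]
```

>>> arm_command([
  [[0,0,-0.01,0,0,0],[0,0.01,-0.014,0,0,0],[0,0.015,-0.01,0,0,0],[0,0.015,-0.006,0,0,0],[0,0.015,-0.0035,0,0,0],[0,0.015,-0.002,0,0,0],[0,0.015,-0.001,0,0,0],[0,0.015,0,0,0,0],[0,0.015,0,0,0,0]],
])

```text
clock: 18.55
tcp_pos: [0.5245, 0.1111, -0.0122]
ee_rot: [[-0.958, 0.288, -0.0], [0.288, 0.958, 0.0], [0.0, 0.0, -1.0]]
wrist_force: [-1.2, -0.0, 2.8]
width: 0.008
```

```bash
python3 -c "
from rel import *
rel('w12')"
```

```text
130 278 302 25 [0.0605 0.0035 0.0058]
180 279 302 24 [0.0333 0.0038 0.0058]
230 279 301 23 [0.0043 0.0037 0.0058]
18.65 [ 0.5245  0.1111 -0.0122] [-0.3   0.44  2.76]
```

>>> arm_command([
  [[0,0,0.001,0,0,0],[0,0.007,0.001,0,0,0],[0,0.014,0.001,0,0,0],[0,0.021,0.001,0,0,0],[0,0.028,0.001,0,0,0],[0,0.035,0.001,0,0,0]],
])

```text
clock: 19.25
tcp_pos: [0.5277, 0.1212, -0.0123]
ee_rot: [[-0.958, 0.287, 0.0], [0.287, 0.958, 0.0], [-0.0, 0.0, -1.0]]
wrist_force: [-1.3, -0.4, 6.2]
width: 0.004
```

>>> arm_command([
  [[0,0.007,0,0,0,0],[0,0.014,0,0,0,0],[0,0.021,0,0,0,0],[0,0.028,0,0,0,0],[0,0.033,0,0,0,0],[0,0.033,0,0,0,0]],
])

```text
clock: 19.85
tcp_pos: [0.5307, 0.1309, -0.0129]
ee_rot: [[-0.958, 0.287, 0.0], [0.287, 0.958, 0.0], [-0.0, 0.0, -1.0]]
wrist_force: [-0.7, 0.3, 2.1]
width: 0.004
```

```bash
python3 -c "
from rel import *
rel('w13')"
```

```text
130 255 279 25 [ 0.0605 -0.0089  0.0051]
180 256 279 24 [ 0.0334 -0.009   0.0051]
230 257 279 23 [ 0.0045 -0.009   0.0051]
19.95 [ 0.5306  0.1306 -0.0128] [-0.18  0.36  1.44]
```

>>> arm_command([
  [[0,0,-0.01,0,0,0],[0,-0.02,-0.016,0,0,0],[0,-0.043,-0.016,0,0,0],[0,-0.043,-0.01,0,0,0],[0,-0.043,-0.006,0,0,0],[0,-0.043,-0.004,0,0,0],[0,-0.043,-0.003,0,0,0],[0,-0.043,-0.002,0,0,0],[0,-0.043,-0.001,0,0,0],[0,-0.043,-0.001,0,0,0]],
])

```text
clock: 20.95
tcp_pos: [0.5268, 0.1185, -0.0122]
ee_rot: [[-0.958, 0.287, 0.0], [0.287, 0.958, 0.0], [0.0, 0.0, -1.0]]
wrist_force: [-0.6, 0.3, 1.2]
width: 0.004
```

```bash
python3 -c "
from rel import *
rel('w14')"
```

```text
130 284 308 25 [0.0605 0.0067 0.0058]
180 284 307 24 [0.0333 0.0066 0.0058]
230 284 306 23 [0.0043 0.0065 0.0058]
21.05 [ 0.5268  0.1184 -0.0122] [-1.19 -0.71  1.6 ]
```

>>> arm_command([
  [[0,0,0.001,0,0,0],[0,0.007,0.001,0,0,0],[0,0.014,0.001,0,0,0],[0,0.021,0.001,0,0,0],[0,0.028,0.001,0,0,0],[0,0.035,0.001,0,0,0]],
])

```text
clock: 21.65
tcp_pos: [0.5298, 0.1284, -0.0123]
ee_rot: [[-0.958, 0.288, 0.0], [0.288, 0.958, 0.0], [-0.0, 0.0, -1.0]]
wrist_force: [-0.9, 0.8, 4.9]
width: 0.005
```

>>> arm_command([
  [[0,0.007,0,0,0,0],[0,0.014,0,0,0,0],[0,0.021,0,0,0,0],[0,0.028,0,0,0,0],[0,0.035,0,0,0,0],[0,0.035,0,0,0,0]],
])

```text
clock: 22.25
tcp_pos: [0.5331, 0.1391, -0.0124]
ee_rot: [[-0.958, 0.287, 0.001], [0.287, 0.958, 0.001], [-0.001, 0.001, -1.0]]
wrist_force: [-2.1, 0.7, 4.3]
width: 0.001
```

```bash
python3 -c "
from rel import *
rel('w15')"
```

```text
130 260 284 25 [ 0.0605 -0.0063  0.0056]
180 261 284 24 [ 0.0333 -0.0062  0.0056]
230 261 284 24 [ 0.0044 -0.0064  0.0056]
22.35 [ 0.5331  0.1389 -0.0124] [-1.01  1.56  5.69]
```

The straight one rolled level for about 31 mm (0.8 turn) at 3–6 N, with z steady. I'll lift off and go above the other dowel, turning to its axis.

>>> arm_command([
  [[0,0,-0.003,0,0,0],[0,0,-0.006,0,0,0],[0,0,-0.02,0,0,0],[0,0,-0.07,0,0,0],[0,-0.1,-0.13,0,0,0],[-0.02,-0.25,-0.15,0,0,-0.04],[-0.05,-0.4,-0.15,0,0,-0.08],[-0.072,-0.54,-0.15,0,0,-0.118],[-0.072,-0.588,-0.15,0,0,-0.118],[-0.072,-0.588,-0.15,0,0,-0.118],[-0.072,-0.588,-0.15,0,0,-0.118]],
])

```text
clock: 23.45
tcp_pos: [0.5031, -0.0351, 0.0324]
ee_rot: [[-0.999, 0.044, 0.0], [0.044, 0.999, 0.001], [-0.0, 0.001, -1.0]]
wrist_force: [-0.2, -0.5, 0.2]
width: 0.006
```

```bash
python3 - <<'E'
from dow import *
T=tcpT(); P=T.copy(); P[2,3]+=.036; R=T[:3,:3]
iw,_=look("wrist","w16"); s=snapshot("wrist"); c=cam(s,P)
it,ct=look("top","t16")
h=cv2.cvtColor(iw,cv2.COLOR_RGB2HSV); m=(h[...,1]>70)&(h[...,0]<30)
for row in range(70,256,20):
    k=np.nonzero(m[row])[0]; k=k[(k>200)&(k<380)]
    if len(k): print(row,k.min(),k.max(),((ray(c,[(k.mean(),row)],.018)[0]-P[:3,3])@R).round(4))
f=get_state(); print(f["clock"],f["tcp_pos"].round(4),f["wrist_force"].round(2),R.round(3))
print("bent centre via top in tool",R.T@(np.array([.5033,-.0314,.018])-P[:3,3]))
cv2.imwrite("pics/c16.png",np.hstack([iw[:,100:460],cv2.resize(it[160:280,190:350],(560,420),interpolation=cv2.INTER_CUBIC)[:,:430]])[:,:,::-1])
E
```

```text
70 373 379 [0.0968 0.0583 0.0504]
110 275 294 [0.0722 0.0003 0.0503]
130 278 297 [0.0595 0.0023 0.0503]
150 281 299 [0.0465 0.0039 0.0503]
170 284 302 [0.0332 0.006  0.0503]
190 287 305 [0.0196 0.0081 0.0504]
210 285 302 [0.0056 0.0065 0.0504]
230 282 299 [-0.0087  0.0045  0.0504]
250 281 287 [-0.0235 -0.      0.0504]
23.6 [ 0.5033 -0.0341  0.0323] [-0.72 -0.77  0.03] [[-0.999  0.044  0.   ]
 [ 0.044  0.999  0.001]
 [-0.     0.001 -1.   ]]
bent centre via top in tool [1.62198555e-05 3.65899804e-03 5.03580194e-02]
```

View pics/c16.png

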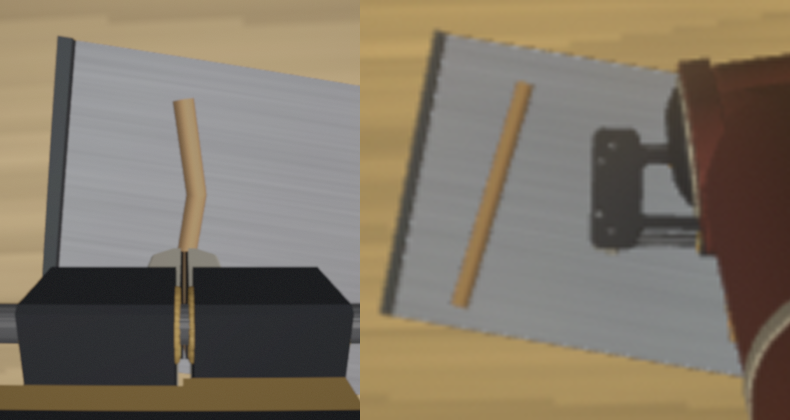

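Left: the bent dowel (kink at (197,195)) runs under the tip (185,255), about 5 mm ahead. Right: the straight dowel is lying on the plate at (492,195). I'll descend.

>>> arm_command([
  [[0,0,0.04,0,0,0],[0,0,0.08,0,0,0],[0,0,0.11,0,0,0],[0,0,0.125,0,0,0],[0,0,0.132,0,0,0],[0,0,0.135,0,0,0],[0,0,0.138,0,0,0],[0,0,0.138,0,0,0]],
])

```text
clock: 24.4
tcp_pos: [0.503, -0.0369, -0.0089]
ee_rot: [[-0.999, 0.045, 0.0], [0.045, 0.999, -0.0], [-0.0, -0.0, -1.0]]
wrist_force: [0.0, 0.3, -0.9]
width: 0.007
```

>>> arm_command([
  [[0,0,0.002,0,0,0],[0,0,0.004,0,0,0],[0,0,0.006,0,0,0],[0,0,0.006,0,0,0]],
])

```text
clock: 24.8
tcp_pos: [0.5027, -0.0369, -0.0109]
ee_rot: [[-0.999, 0.045, -0.0], [0.045, 0.999, -0.0], [0.0, -0.0, -1.0]]
wrist_force: [-0.6, -0.3, -0.2]
width: 0.006
```

>>> arm_command([
  [[0,0.005,0,0,0,0],[0,0.01,0.001,0,0,0],[0,0.01,0.002,0,0,0],[0,0.01,0.002,0,0,0]],
])

```text
clock: 25.2
tcp_pos: [0.5029, -0.0337, -0.0115]
ee_rot: [[-0.999, 0.044, -0.0], [0.044, 0.999, -0.0], [0.0, -0.0, -1.0]]
wrist_force: [0.5, 0.8, -0.6]
width: 0.005
```

>>> arm_command([
  [[0,0,0.001,0,0,0],[0,0,0.002,0,0,0],[0,0,0.002,0,0,0]],
])

```text
clock: 25.5
tcp_pos: [0.5029, -0.0339, -0.0121]
ee_rot: [[-0.999, 0.045, -0.0], [0.045, 0.999, -0.0], [0.0, -0.0, -1.0]]
wrist_force: [0.0, -0.9, 0.2]
width: 0.009
```

>>> arm_command([
  [[0,0,0.001,0,0,0],[0,0,0.0015,0,0,0],[0,0,0.0015,0,0,0]],
])

```text
clock: 25.8
tcp_pos: [0.5029, -0.0339, -0.0122]
ee_rot: [[-0.999, 0.045, 0.0], [0.045, 0.999, -0.0], [-0.0, -0.0, -1.0]]
wrist_force: [-0.7, 0.3, 3.5]
width: 0.002
```

Contact at 3.5 N. Now I'll roll in short strokes.

>>> arm_command([
  [[0,0.003,0,0,0,0],[0,0.005,0,0,0,0]],
])

```text
clock: 26.0
tcp_pos: [0.503, -0.0333, -0.0122]
ee_rot: [[-0.999, 0.045, 0.0], [0.045, 0.999, -0.001], [-0.0, -0.001, -1.0]]
wrist_force: [-0.8, -2.4, 6.2]
width: 0.003
```

>>> arm_command([
  [[0,0.002,-0.0015,0,0,0],[0,0.004,-0.002,0,0,0]],
])

```text
clock: 26.2
tcp_pos: [0.5031, -0.0318, -0.0118]
ee_rot: [[-0.999, 0.045, 0.0], [0.045, 0.999, -0.001], [-0.0, -0.001, -1.0]]
wrist_force: [-0.9, -1.3, 4.9]
width: 0.008
```

>>> arm_command([
  [[0,0.003,-0.001,0,0,0],[0,0.006,-0.0025,0,0,0]],
])

```text
clock: 26.4
tcp_pos: [0.5032, -0.0296, -0.0111]
ee_rot: [[-0.999, 0.045, 0.0], [0.045, 0.999, -0.0], [-0.0, -0.0, -1.0]]
wrist_force: [-0.1, -1.7, 4.2]
width: 0.002
```

>>> arm_command([
  [[0,0.003,-0.0015,0,0,0],[0,0.006,-0.003,0,0,0]],
])

```text
clock: 26.6
tcp_pos: [0.5033, -0.0272, -0.0103]
ee_rot: [[-0.999, 0.044, 0.0], [0.044, 0.999, 0.0], [-0.0, 0.0, -1.0]]
wrist_force: [-0.1, -1.5, 2.9]
width: 0.005
```

Clear result: z rose about 1.9 mm within 7 mm of fingertip travel, with a push-back of about 1.5 N. This is the bent one, so I stop here. I'll lift off, open and look.

>>> arm_command([
  [[0,0,-0.003,0,0,0],[0,0,-0.006,0,0,0],[0,0,-0.012,0,0,0],[0,0,-0.04,0,0,0],[0,0,-0.1,0,0,0],[0,0,-0.13,0,0,0],[0,0,-0.13,0,0,0],[0,0,-0.13,0,0,0]],
])

```text
clock: 27.4
tcp_pos: [0.5032, -0.0276, 0.0288]
ee_rot: [[-0.999, 0.045, 0.0], [0.045, 0.999, -0.0], [-0.0, -0.0, -1.0]]
wrist_force: [0.3, -0.5, -0.4]
width: 0.004
```

>>> arm_command([
  [[0,0,0,0,0,0],[0,0,0,0,0,0],[0,0,0,0,0,0],[0,0,0,0,0,0],[0,0,0,0,0,0]],
], gripper=0, squeeze=10)

```text
clock: 27.9
tcp_pos: [0.5031, -0.0275, 0.0285]
ee_rot: [[-0.999, 0.044, -0.0], [0.044, 0.999, -0.0], [0.0, -0.0, -1.0]]
wrist_force: [-0.3, -0.4, -1.0]
width: 0.384
```

```bash
cat > bent.py <<'E'
from dow import *
import sys
T=tcpT(); P=T.copy(); P[2,3]+=.036; R=T[:3,:3]
iw,_=look("wrist",sys.argv[1]); s=snapshot("wrist"); c=cam(s,P)
h=cv2.cvtColor(iw,cv2.COLOR_RGB2HSV); m=(h[...,1]>70)&(h[...,0]<30)
for row in range(70,270,15):
    k=np.nonzero(m[row])[0]; k=k[(k>200)&(k<380)]
    if len(k): print(row,k.min(),k.max(),((ray(c,[(k.mean(),row)],.018)[0]-P[:3,3])@R).round(4))
f=get_state(); print(f["clock"],f["tcp_pos"].round(4),f["wrist_force"].round(2),f["width"])
cv2.imwrite("pics/"+sys.argv[1]+"c.png",iw[:,:,::-1])
E
python3 bent.py w17
```

```text
70 362 379 [0.0963 0.054  0.0466]
100 267 278 [ 0.0782 -0.0073  0.0466]
115 261 281 [ 0.069  -0.0084  0.0466]
130 264 283 [ 0.0596 -0.0068  0.0466]
145 266 285 [ 0.05   -0.0056  0.0466]
160 268 287 [ 0.0403 -0.0043  0.0466]
175 271 289 [ 0.0304 -0.0027  0.0466]
190 273 291 [ 0.0203 -0.0014  0.0465]
205 273 291 [ 0.01   -0.0014  0.0465]
220 271 289 [-0.0005 -0.0028  0.0465]
235 269 286 [-0.0112 -0.0045  0.0465]
250 266 284 [-0.0221 -0.0063  0.0465]
265 264 281 [-0.0333 -0.0081  0.0465]
28.0 [ 0.5032 -0.0276  0.0286] [ 0.27  0.03 -0.18] 0.4682423038534112
```

View pics/w17c.png

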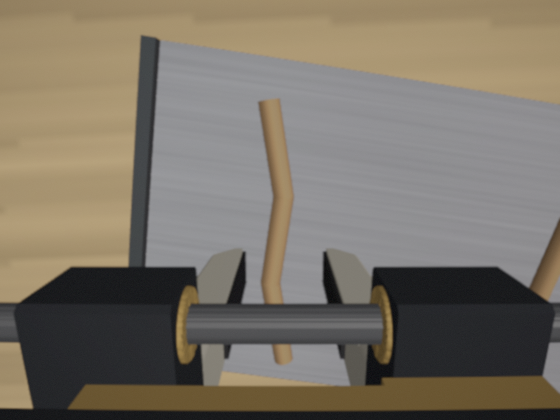

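The wrist view (gripper half open) shows the bent dowel lying flat between the open fingers, from (270,100) to (283,362), middle section tilted ~9°. I'll turn to match and go down to grasp.

>>> arm_command([
  [[-0.005,-0.01,0.02,0,0,0.04],[-0.01,-0.01,0.07,0,0,0.07],[-0.01,-0.01,0.11,0,0,0.07],[-0.01,-0.01,0.135,0,0,0.07],[-0.01,-0.01,0.147,0,0,0.07],[-0.01,-0.01,0.153,0,0,0.07],[-0.01,-0.01,0.156,0,0,0.07],[-0.01,-0.01,0.156,0,0,0.07]],
])

```text
clock: 28.8
tcp_pos: [0.5062, -0.0307, -0.0179]
ee_rot: [[-0.982, 0.19, 0.0], [0.19, 0.982, -0.0], [-0.0, 0.0, -1.0]]
wrist_force: [0.5, -0.3, 0.4]
width: 0.503
```

>>> arm_command([
  [[0,0,0.003,0,0,0],[0,0,0.006,0,0,0],[0,0,0.008,0,0,0],[0,0,0.008,0,0,0]],
])

```text
clock: 29.2
tcp_pos: [0.506, -0.0307, -0.0205]
ee_rot: [[-0.982, 0.19, -0.0], [0.19, 0.982, -0.0], [0.0, -0.0, -1.0]]
wrist_force: [-0.2, 0.2, 0.0]
width: 0.497
```

```bash
python3 bent.py w18
```

```text
100 232 260 [ 0.0757 -0.0193 -0.0025]
115 237 264 [ 0.0683 -0.0171 -0.0025]
130 242 269 [ 0.0607 -0.0147 -0.0025]
145 247 273 [ 0.053  -0.0125 -0.0025]
160 252 278 [ 0.0452 -0.0099 -0.0025]
175 256 283 [ 0.0373 -0.0076 -0.0025]
190 261 287 [ 0.0291 -0.0053 -0.0025]
205 266 292 [ 0.0209 -0.0026 -0.0025]
220 269 293 [ 0.0124 -0.0016 -0.0025]
235 269 293 [ 0.0038 -0.0016 -0.0025]
250 269 292 [-0.0049 -0.0019 -0.0025]
265 269 292 [-0.0139 -0.0019 -0.0025]
29.3 [ 0.506  -0.0307 -0.0205] [ 0.08  0.3  -0.77] 0.49713347021167803
```

>>> arm_command([
  [[0,-0.006,0.002,0,0,0],[0,-0.006,0.002,0,0,0]],
])

```text
clock: 29.5
tcp_pos: [0.5056, -0.0329, -0.0211]
ee_rot: [[-0.982, 0.19, -0.0], [0.19, 0.982, -0.0], [0.0, -0.0, -1.0]]
wrist_force: [-0.0, -0.8, -0.2]
width: 0.499
```

>>> arm_command([
  [[0,0,0,0,0,0],[0,0,0,0,0,0],[0,0,0,0,0,0],[0,0,0,0,0,0],[0,0,0,0,0,0],[0,0,0,0,0,0],[0,0,0,0,0,0],[0,0,0,0,0,0],[0,0,0,0,0,0],[0,0,0,0,0,0]],
], gripper=-1, squeeze=12)

```text
clock: 30.5
tcp_pos: [0.5057, -0.0324, -0.0211]
ee_rot: [[-0.982, 0.19, -0.0], [0.19, 0.982, -0.0], [0.0, -0.0, -1.0]]
wrist_force: [0.3, -0.5, 0.6]
width: 0.122
```

Gripped (opening ≈ 11 mm). I'll lift and carry it to the box.

>>> arm_command([
  [[0,0,-0.01,0,0,0],[0,0,-0.04,0,0,0],[0,0,-0.12,0,0,0],[0,0,-0.22,0,0,0],[0,0,-0.3,0,0,0],[0,-0.03,-0.317,0,0,0],[-0.02,-0.12,-0.317,0,0,0],[-0.05,-0.25,-0.317,0,0,-0.03],[-0.1,-0.4,-0.317,0,0,-0.06],[-0.15,-0.53,-0.317,0,0,-0.088]],
])

```text
clock: 31.5
tcp_pos: [0.5184, -0.2002, 0.0735]
ee_rot: [[-1.0, 0.006, -0.002], [0.006, 1.0, -0.001], [0.002, -0.001, -1.0]]
wrist_force: [0.8, -0.2, 0.7]
width: 0.124
```

```bash
python3 -c "
from dow import *
T=tcpT();R=T[:3,:3]
print(get_state()['width'],T.round(4))
d=R.T@(np.array([.521,-.322,0])-T[:3,3]); print('to box in tool /0.3',(d/.3).round(3))"
```

```text
0.12408253844767685 [[-1.000e+00  5.600e-03 -1.600e-03  5.184e-01]
 [ 5.600e-03  1.000e+00 -8.000e-04 -2.002e-01]
 [ 1.600e-03 -8.000e-04 -1.000e+00  7.350e-02]
 [ 0.000e+00  0.000e+00  0.000e+00  1.000e+00]]
to box in tool /0.3 [-0.011 -0.406  0.245]
```

>>> arm_command([
  [[-0.003,-0.1,0,0,0,0],[-0.006,-0.22,0,0,0,0],[-0.01,-0.33,0,0,0,0],[-0.01,-0.406,0,0,0,0],[-0.01,-0.406,0,0,0,0],[-0.01,-0.406,0,0,0,0]],
])

```text
clock: 32.1
tcp_pos: [0.5208, -0.3186, 0.0732]
ee_rot: [[-1.0, 0.008, -0.002], [0.008, 1.0, 0.002], [0.002, 0.002, -1.0]]
wrist_force: [-0.3, -0.6, 1.2]
width: 0.127
```

```bash
python3 - <<'E'
from dow import *
T=tcpT();R=T[:3,:3]
print(get_state()['width'],T.round(4))
a,_=look("scene","s20"); b,_=look("wrist","w20")
cv2.imwrite("pics/c20.png",np.hstack([cv2.resize(a[150:400,60:310],(420,420)),b[:,90:470]])[:,:,::-1])
E
```

```text
0.1267139713762507 [[-1.      0.008  -0.0017  0.5208]
 [ 0.008   1.      0.0015 -0.3186]
 [ 0.0017  0.0015 -1.      0.0732]
 [ 0.      0.      0.      1.    ]]
```

View pics/c20.png

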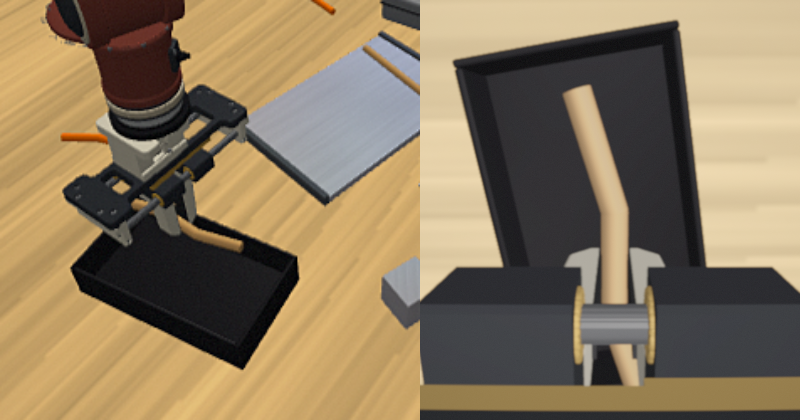

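The scene shows the dowel held over the open box. The wrist view shows its end at (578,90), inside the walls and roughly parallel to the long side. I'll lower and release gently.

>>> arm_command([
  [[0,0,0.06,0,0,0],[0,0,0.14,0,0,0],[0,0,0.21,0,0,0],[0,0,0.26,0,0,0],[0,0,0.29,0,0,0],[0,0,0.3,0,0,0],[0,0,0.308,0,0,0],[0,0,0.315,0,0,0],[0,0,0.32,0,0,0],[0,0,0.325,0,0,0],[0,0,0.325,0,0,0]],
])

```text
clock: 33.3
tcp_pos: [0.5218, -0.3191, -0.0234]
ee_rot: [[-1.0, 0.007, 0.0], [0.007, 1.0, -0.0], [-0.0, -0.0, -1.0]]
wrist_force: [-0.0, 0.4, -0.2]
width: 0.125
```

>>> arm_command([
  [[0,0,0.003,0,0,0],[0,0,0.005,0,0,0],[0,0,0.005,0,0,0]],
])

```text
clock: 33.6
tcp_pos: [0.5218, -0.3189, -0.025]
ee_rot: [[-1.0, 0.007, -0.0], [0.007, 1.0, 0.0], [0.0, 0.0, -1.0]]
wrist_force: [0.1, -0.1, -0.3]
width: 0.125
```

Just above the floor; releasing.

>>> arm_command([
  [[0,0,0.002,0,0,0],[0,0,0.002,0,0,0],[0,0,0.002,0,0,0],[0,0,0.002,0,0,0],[0,0,0.002,0,0,0]],
], gripper=-0.2)

```text
clock: 34.1
tcp_pos: [0.5219, -0.319, -0.0256]
ee_rot: [[-1.0, 0.007, -0.0], [0.007, 1.0, -0.0], [0.0, -0.0, -1.0]]
wrist_force: [-0.1, -0.6, 0.2]
width: 0.396
```

>>> arm_command([
  [[0,0,-0.02,0,0,0],[0,0,-0.08,0,0,0],[0,0,-0.2,0,0,0],[0,0,-0.35,0,0,0],[0,0,-0.5,0,0,0],[0,0,-0.6,0,0,0],[0,0,-0.6,0,0,0],[0,0,-0.6,0,0,0],[0,0,-0.6,0,0,0]],
])

```text
clock: 35.0
tcp_pos: [0.5207, -0.3184, 0.1531]
ee_rot: [[-1.0, 0.007, -0.003], [0.007, 1.0, 0.001], [0.003, 0.001, -1.0]]
wrist_force: [-0.1, -0.1, -0.6]
width: 0.402
```

```bash
python3 - <<'E'
from dow import *
s=get_state(); print(s["clock"],s['width'],s["tcp_pos"].round(3),s["wrist_force"].round(2))
a,ca=look("scene","s21"); b,_=look("wrist","w21"); t,ct=look("top","t21")
for r in dowels(t,ct,roi=[(216,176),(331,194),(322,263),(205,244)]): print(r)
cv2.imwrite("pics/c21.png",np.hstack([cv2.resize(a[140:390,60:360],(410,342)),cv2.resize(b,(390,342))])[:,:,::-1])
E
```

```text
35.0 0.40178942961105285 [ 0.521 -0.318  0.153] [-0.09 -0.08 -0.59]
(array([0.52849208, 0.13466167]), np.float64(-16.796758344938784), np.float64(0.1597066198018514), array([ 0.1, -0.1,  0.2, -0.1, -0.1, -0.1,  0.2,  0. ]), (np.float64(227.4903846153846), np.float64(214.62820512820514)))
```

The viewer limit is reached, so I'll check the box numerically.

```bash
python3 - <<'E'
from dow import *
T=tcpT(); T[2,3]+=.036; s=snapshot("wrist"); im=np.array(s["image"]); c=cam(s,T)
h=cv2.cvtColor(im,cv2.COLOR_RGB2HSV)
dark=(h[...,2]<70).astype(np.uint8)
m=((h[...,1]>60)&(h[...,0]<30)&(h[...,2]>70)).astype(np.uint8)
for k in cv2.findContours(m,cv2.RETR_LIST,cv2.CHAIN_APPROX_NONE)[0]:
    if 300<cv2.contourArea(k)<20000:
        x,y,w,hh=cv2.boundingRect(k); P=ray(c,k[:,0],.011)[:,:2]
        r=cv2.minAreaRect((P*1e3).astype(np.float32)); print((x,y,w,hh),[np.round(q,1) for q in r[:2]],r[2])
        g=[im[min(419,max(0,yy)),min(559,max(0,xx))].tolist() for xx,yy in ((x-12,y+hh//2),(x+w+12,y+hh//2),(x+w//2,y-8))]; print(g)
E
```

```text
(71, 342, 489, 70) [array([ 747.7, -280.6]), array([593.1,  91.8])] 89.56375122070312
[[56, 58, 62], [212, 191, 152], [116, 117, 119]]
(0, 342, 30, 68) [array([ 746. , -638.7]), array([35.5, 96.6])] 78.3647689819336
[[216, 195, 157], [59, 61, 65], [58, 60, 64]]
(373, 285, 24, 79) [array([ 679. , -205.6]), array([99.2, 24.8])] 5.341296672821045
[[156, 155, 155], [59, 61, 65], [42, 44, 47]]
(171, 285, 25, 80) [array([ 677.6, -433.1]), array([ 26.4, 100.3])] 85.00239562988281
[[67, 67, 71], [148, 147, 148], [43, 46, 48]]
(259, 105, 48, 174) [array([ 530.7, -318.7]), array([183.2,  24.2])] 7.928920269012451
[[49, 46, 49], [44, 44, 46], [49, 47, 51]]
```

```bash
python3 -c "
from cell import *
print(sign_off(), get_state()['clock'])"
```

```text
the job is handed in; nothing more can be done
the job is handed in; nothing more can be done
```

The straight dowel is tested and lying on the plate, and the bent one is in the scrap box. I handed the job in at about 35 s of the 67 s allowed.

- **Straight dowel (left on the plate):** It rolled level, in three strokes in the same direction. It travelled about 32 mm along the plate, roughly 0.8 turn; a millimetre or two of that may be free rolling between strokes. Force was mostly 3–6 N, with one reading of 8.6 N at touch-down. The final top view shows it on the plate at (0.528, 0.135), straight.
- **Bent dowel (scrapped):** It lifted about 1.9 mm within roughly 7 mm of fingertip travel and pushed back. The highest reading was 6.2 N. I stopped there, gripped it by the middle and released it just above the box floor.
- **Last checks:** The wrist image shows the bent dowel's full outline surrounded by the black of the box, centred at about (0.53, -0.32). The gripper was clear, with the wrist force near zero. I made this check numerically because the 12-picture viewing limit was reached.
- **What disagreed:** The fingertips were about 36 mm higher than the reported TCP height, so I found contact by force and images instead. The dowel in the box also measured 183 mm long instead of 160, probably because that height correction was off at that pose.

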